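Open the craft tote's sprung gate and hold it wide

TASK

Open the clear tote for the pupil who wants the tray inside: squeeze its two front catches, each until both buttons are fully in, first the catch with the flat buttons and only then the one with the round posts. Then take the gate by its upright peg handle, swing it past its detent to about a right angle, and hold it there: the gate springs back, so finish while still holding the handle with the gate wide open and still. Leave the other things on the table where they are.

Things in the scene. Friction and masses are not known exactly. Their poses are not given: they have to be found in the camera images.
- tote: Clear storage tote, grey rims, fixed to the table, open on top, 240 mm deep, 200 wide, 110 high. Origin: on the table under the centre of its front plane. Own +x runs into the tote (the gate front faces -x), +y along the front to the gate's hinge, z up. A beam 26 mm deep runs along the front, its top at 110 mm, with two catches on it. A sill 75 mm deep, 8 high lies before the front.
- hinge (a point): Point on the gate's vertical hinge axis, 130 mm above the table, at the +y end of the tote's front: (-4, 85) mm in the tote's x, y.
- ball (a point): Top of the steel detent ball in the sill (17 mm above the table). The gate's lower edge rides over it between about 0.35 and 0.65 rad of opening and presses it down; this takes up to about 6 N more at the handle.
- gate_angle (a joint): Opening of the gate (rad): 0 shut, stop at 1.75; clockwise seen from above, the free end moving out along the tote's -x.  Bolts stop it at about 0.03 until both catches are squeezed in. A spring pulls it shut (1 N at the handle when shut, 2.5 N when wide): let go, it swings back to the detent ball (about 0.65) or shut.
- gate: The gate itself: clear panel 8 mm thick, 166 wide, from 14 to 92 mm above the table, lugs up to 110 mm. Origin on the hinge axis at table height; axes as the tote's when shut.
- handle (a point): The gate's handle: upright round grey peg, 18 mm thick, 60 mm in front of the gate near its free end, 166 mm from the hinge axis. This point: on its axis, 130 mm above the table; top at 155 mm, its bracket's top at 98 mm. When shut at (-64, -70) mm in the tote's x, y. Being round it can turn in a grip. Pinch it from above, fingers closing along the tote's y, tips 105 to 130 mm above the table.
- flat_catch: White squeeze catch with two FLAT upright buttons (24 mm wide, 6 thick) side by side along the tote's y. Origin: on the beam's top (110 mm above the table), midway between the buttons, axes as the tote's. Buttons reach 42 mm above the origin; outer faces 44 mm apart when out, 28 mm when fully in. Squeeze from above, tips 10 to 25 mm above the origin. At (13, +45 or -45) mm in the tote's x, y.
- post_catch: The other white squeeze catch, its two buttons ROUND upright posts, 13 mm in diameter, reaching 42 mm above the origin, outer sides 44 mm apart when out, 28 mm when fully in. Origin, axes and squeezing as the flat catch; it takes the other of the two places, (13, -45 or +45) mm in the tote's x, y. Which catch is nearer the hinge varies.
- flat_l (a joint): How far the flat catch's button on the +y side is pressed in (m): 0 out, 0.008 fully in; its bolt frees the gate beyond 0.005. Slides stiffly (3 N) and stays where it is left.
- flat_r (a joint): How far the flat catch's button on the -y side is pressed in (m): 0 out, 0.008 fully in; its bolt frees the gate beyond 0.005. Slides stiffly (3 N) and stays where it is left.
- post_l (a joint): How far the post catch's button on the +y side is pressed in (m): 0 out, 0.008 fully in; its bolt frees the gate beyond 0.005. Slides stiffly (3 N) and stays where it is left.
- post_r (a joint): How far the post catch's button on the -y side is pressed in (m): 0 out, 0.008 fully in; its bolt frees the gate beyond 0.005. Slides stiffly (3 N) and stays where it is left.
- tray: Bystander, loose (sizes in mm): shallow open aluminium tray, 130 x 120 x 22, lying inside the tote. Origin: centre of its underside.
- tape: Bystander, loose (sizes in mm): cardboard ring of tape, 84 across, 24 high, flat on the table in front of the tote, outside the gate's sweep. Origin: centre of its underside.
- pliers: Bystander, loose (sizes in mm): pliers with rubber handles, about 145 long, 13 high, on the table beyond the gate's free end. Origin: centre of its underside.
- glue_stick: Bystander, loose (sizes in mm): upright white glue stick, 27 across, 85 high, standing beside the tote's hinge-side wall. Origin: centre of its underside.
- glue_bottle: Bystander, loose (sizes in mm): white glue bottle, 52 across, 140 high. Origin: centre of its underside.
- pencil_cup: Bystander, loose (sizes in mm): steel cup with pencils, 72 across, pencils up to 170 high. Origin: centre of its underside.
- foam_block: Bystander, loose (sizes in mm): blue block, 120 x 80 x 50. Origin: centre of its underside.

How it is judged:
By the outcome, as a careful person would: the job done as asked, in the order asked, and still so for the second after the job is handed in, while the arm keeps its last pose, push and grip.
It also fails if it takes over 48 s, if anything falls off the work surface, if the arm or the gripper's body presses on something with over 40 N, if the wrist force passes 120 N, or if a joint passes its speed limit or range.

ROBOT

A 7-joint arm with a two-finger parallel gripper is mounted at the origin on the work surface. World frame = base frame: x ahead of the robot, y to its left, z up, the work surface at z = 0. Lengths are in mm, angles in rad, forces in N, time in s.
With the tool pointing down it reaches from about 425 to 825 mm from the base axis. Payload 3.6 kg.
Tool frame: the origin (TCP) lies on the mounting face of the last link; the fingertips stand 173 mm ahead of it and the grasp point (between the pads) lies 155 mm ahead of it; x points along the fingers, z is the direction in which the jaws open and shut, and the axes are right-handed (so a half turn about x gives the same grasp; the last joint's range is limited). The gripper opens to 85 mm and grips with 20 to 120 N. Pads are 22 mm wide; open, the fingers measure 114 mm over their backs; the gripper's body (76 mm by 85 mm) begins 54 mm behind the grasp point. The pads swing forward as they close: fully open they stand 13 mm farther back than shut.
Start: joints at [1.208, 0.615, -0.013, 1.423, 0.008, 1.103, -0.04], TCP at [214.813, -613.459, 404.697] pointing down, gripper open.
Joint ranges: [-3.12, 3.12], [-0.3, 2.06], [-1.34, 1.32], [0.26, 2.42], [-1.36, 4.5], [0.01, 1.98], [-2.84, 2.84]. Speed limits (rad/s): [2.79, 2.79, 3.14, 3.14, 3.14, 3.14, 3.14].

INTERFACE

Orientations are given as [roll, pitch, yaw] about the fixed x, y, z axes, in that order (R = Rz(yaw) Ry(pitch) Rx(roll)).
In Python, from cell import robot, camera, order gives the robot as it stands. The module is installed in compiled form; this text tells all that it offers.
- The arm moves only by the shell command python3 -m jog 'ROWS' [OPENING] [FORCE]. ROWS is a JSON object of lists of equal length, an entry for each row: "slide": the shift along the tool's x, y, z in mm, a list of three; "dr": the turn, a rotation vector about the tool's x, y, z in degrees, a list of three. A call has 1 to 12 rows; each row shifts and turns the pose as measured when the row begins, along the tool's axes as they then stand; what a row does not reach is not made up. A row lasts 1/8 s, in which the tool goes at most 62.5 mm and 10.7 degrees, less where a joint would pass 70% of its speed; a pose out of reach is approached as far as the arm can. A call is refused whole if a number of a shift passes 62.5 or a number of a turn 10.7, either way. A call with a gripper value outside its range is refused whole. OPENING is the closure, from 0 (fully open) to 1 (shut), set as the call begins (- or left out, the last holds). The fingers move at their own pace and stop on an object; FORCE is the grip in N (left out, the last holds). Time passes only in rows, so rows that do not move let the fingers close. It gives the time, the measured TCP pose, the force and the opening at its end, in the units of the state.
- robot.get_state(): the state, without advancing time (a new reading comes with each control period).
- camera(name): name is "side" or "top"; returns a dict with "image" (420x560x3 uint8, red, green, blue), "intrinsics" (3x3 intrinsics, pixels), "R" (3x3) and "t" (3): a world point X has camera coordinates R X + t. Camera axes: x right, y down, z forward; pixel columns grow to the right and rows downward; lengths in mm; the calibration is good to about 2 mm. A picture is of the moment at which its call begins. There is no depth.
- order.finish_job(): hands the job in, once; it reports no verdict.
The state is a dict: "clock": time; "joint_pos": joint angles; "qd": joint speeds; "joint_torque": joint torques, N m; "tcp_pos": TCP position; "orientation": TCP orientation; "force": force on the tool from outside, world axes, zero at the start; "ft_torque": the same for the moment, N m; "grip_width": finger opening in mm.
Only numpy, scipy, OpenCV 4.12 (cv2) and the standard library are available. Lean on these libraries where they do the work, as an engineer would, in place of code of your own. Each camera call takes 0.05 s, during which the arm holds its last target.

## Working session

There is one attempt and no reset: what is moved stays moved. The work goes in short steps, Python scripts to look and compute and a shell command to move; the robot and the scene stay as the last step left them, time stands still between calls to the robot, and variables do not carry over. Pictures are saved under pics/ and viewed, and the job is handed in when it is done.

```bash
mkdir -p pics; python3 - <<'E'
from cell import robot,camera
import cv2,numpy as np
np.set_printoptions(suppress=True,precision=4)
for n in("side","top"):
    c=camera(n);cv2.imwrite(f"pics/{n}0.png",c["image"][:,:,::-1]);print(n,c["intrinsics"],c["R"],c["t"])
print(robot.get_state())
E
```

```text
side [[431.9282   0.     288.8531]
 [  0.     431.9282 214.4883]
 [  0.       0.       1.    ]] [[-0.8167 -0.577  -0.0076]
 [-0.2984  0.4336 -0.8503]
 [ 0.4939 -0.6922 -0.5263]] [425.3865 302.0246 679.622 ]
top [[402.4097   0.     285.5842]
 [  0.     402.4097 203.9333]
 [  0.       0.       1.    ]] [[ 0.0143 -0.9993  0.035 ]
 [-0.9865 -0.0198 -0.1624]
 [ 0.163  -0.0322 -0.9861]] [-100.7278  567.2186  949.302 ]
{'clock': 0.1, 'joint_pos': array([ 1.2075,  0.6158, -0.0126,  1.4248,  0.0081,  1.1034, -0.0404]), 'qd': array([ 0.0006, -0.0028,  0.0026, -0.0033, -0.0006, -0.0009,  0.0005]), 'joint_torque': array([  0.0015, -47.0385,   0.2603, -17.1571,   0.0101,   0.0059,
         0.    ]), 'tcp_pos': array([ 214.7202, -613.2044,  403.6397]), 'orientation': array([-3.1265,  1.5684,  1.9227]), 'force': array([-0.4279,  0.1294,  0.5501]), 'ft_torque': array([0.0039, 0.0427, 0.0375]), 'grip_width': 85.58309522915509}
```

View pics/side0.png

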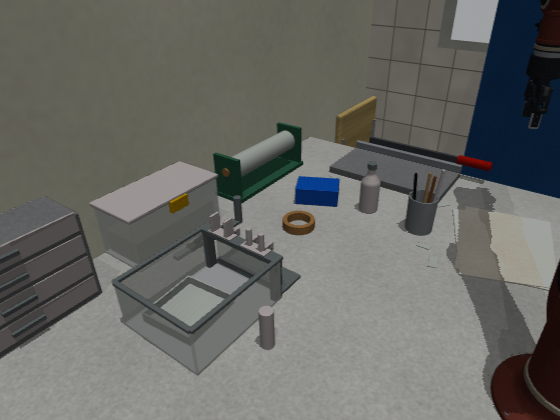

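View pics/top0.png

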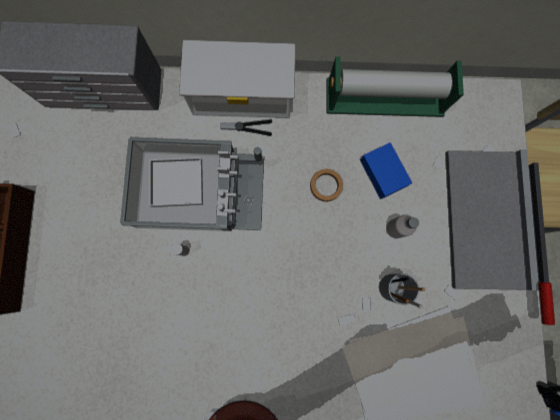

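The top view shows the tote at about (180,185) with its gate facing image right. The handle peg is at about (258,153) and the catches are along u≈228. I'll zoom in.

```bash
python3 - <<'E'
import cv2
a=cv2.imread("pics/top0.png")[125:245,115:275];cv2.imwrite("pics/topz.png",cv2.resize(a,None,fx=5,fy=5,interpolation=2))
a=cv2.imread("pics/side0.png")[180:300,160:320];cv2.imwrite("pics/sidez.png",cv2.resize(a,None,fx=5,fy=5,interpolation=2))
E
```

```text
(no output)
```

View pics/topz.png

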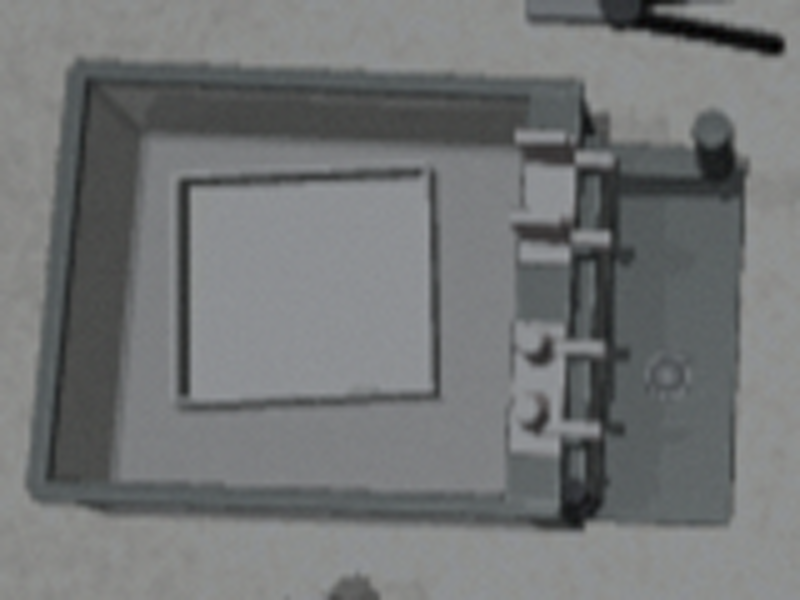

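View pics/sidez.png

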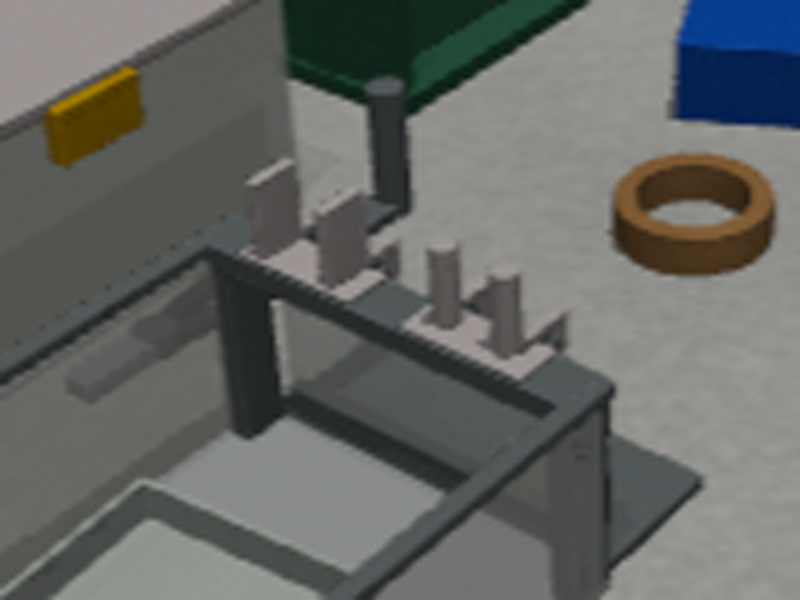

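```bash
cat > h.py <<'E'
import numpy as np,cv2
from cell import robot,camera
np.set_printoptions(suppress=True,precision=2)
CAL={"side":([431.9282,288.8531,214.4883],[[-0.8167,-0.577,-0.0076],[-0.2984,0.4336,-0.8503],[0.4939,-0.6922,-0.5263]],[425.3865,302.0246,679.622]),
"top":([402.4097,285.5842,203.9333],[[0.0143,-0.9993,0.035],[-0.9865,-0.0198,-0.1624],[0.163,-0.0322,-0.9861]],[-100.7278,567.2186,949.302])}
def ray(n,p):
    (f,cx,cy),R,t=CAL[n];R=np.array(R);t=np.array(t)
    return -R.T@t,R.T@np.array([(p[0]-cx)/f,(p[1]-cy)/f,1])
def plane(n,p,z):
    o,d=ray(n,p);return o+d*(z-o[2])/d[2]
def tri(a,b):
    o,d=ray("top",a);q,e=ray("side",b)
    s=np.linalg.lstsq(np.c_[d,-e],q-o,rcond=None)[0]
    A=o+d*s[0];B=q+e*s[1];return (A+B)/2,np.linalg.norm(A-B)
def proj(n,X):
    (f,cx,cy),R,t=CAL[n];c=np.array(R)@X+np.array(t);return np.array([f*c[0]/c[2]+cx,f*c[1]/c[2]+cy])
def pose():
    s=robot.get_state();from scipy.spatial.transform import Rotation as Ro
    R=Ro.from_euler("xyz",s["orientation"]).as_matrix();return s,R,s["tcp_pos"]
E
python3 - <<'E'
from h import *
T=lambda p:(p[0]/5+115-.4,p[1]/5+125-.4); S=lambda p:(p[0]/5+160-.4,p[1]/5+180-.4)
print("peg",tri(T((713,125)),S((386,88))))
for n,t,s,z in [("f1",(545,136),(272,172),152),("f2",(537,218),(338,205),152),("p1",(536,341),(443,243),152),("p2",(529,405),(503,270),152)]:
    print(n,tri(T(t),S(s)),plane("top",T(t),z),plane("side",S(s),z))
for n,t in [("backfar",(78,62)),("frontfar",(583,80)),("backnear",(30,498)),("frontnear",(582,525))]: print(n,plane("top",T(t),110))
for n,s in [("farin",(210,250)),("frontnear",(612,388))]: print(n,plane("side",S(s),110))
print("ball",plane("top",T((668,375)),17))
s,R,t=pose();print(R)
E
```

```text
peg (array([674.78, -21.67, 152.02]), np.float64(0.3058607293037143))
f1 (array([669.48,  54.69, 149.1 ]), np.float64(1.6877607601979876)) [667.89  53.81 152.  ] [666.92  58.16 152.  ]
f2 (array([631.42,  56.79, 147.86]), np.float64(1.22897257125037)) [629.84  55.89 152.  ] [627.42  61.58 152.  ]
p1 (array([575.83,  55.41, 149.35]), np.float64(3.473080568680303)) [573.83  54.09 152.  ] [574.95  58.89 152.  ]
p2 (array([546.11,  56.76, 149.08]), np.float64(1.3156348691082511)) [545.08  56.02 152.  ] [544.01  60.24 152.  ]
backfar [711.02 279.43 110.  ]
frontfar [708.33  42.33 110.  ]
backnear [504.46 285.22 110.  ]
frontnear [496.62  35.12 110.  ]
farin [695.6   71.74 110.  ]
frontnear [499.02  52.31 110.  ]
ball [583.3    3.66  17.  ]
[[-0.    0.94  0.33]
 [ 0.    0.33 -0.94]
 [-1.   -0.   -0.  ]]
```

```bash
python3 - <<'E'
from h import *
from scipy.optimize import least_squares
obs=[((13,-45),(648.9,55.5)),((13,45),(560,56.5)),((-64,-70),(674.8,-21.7))]
def tw(p,q):
    c,s=np.cos(q[2]),np.sin(q[2]);return np.array([q[0]+c*p[0]-s*p[1],q[1]+s*p[0]+c*p[1]])
r=least_squares(lambda q:np.concatenate([tw(a,q)-b for a,b in obs]),[605,43,1.57]);q=r.x
print(q,np.degrees(q[2]),r.fun)
for p in [(13,-45),(13,45),(-64,-70),(-4,85)]:print(p,tw(p,q))
s,R,t=pose()
a=np.degrees(np.arctan2(R[1,2],R[0,2]));tgt=np.r_[tw((13,-45),q),403.6]
da=(np.degrees(q[2])-90)-a;n=18;d=(tgt-t)/n
print("turn x per row",-da/n,da)
for i in range(n):
    ang=np.radians(da/n*i);c,s_=np.cos(ang),np.sin(ang)
    print(np.round((np.array([[c,-s_,0],[s_,c,0],[0,0,1]])@R).T@d,1).tolist())
E
```

```text
[604.63  42.89   1.57] 89.69654936788295 [ 0.8   0.15 -0.3  -0.37 -0.51  0.22]
(13, -45) [649.7   55.65]
(13, 45) [559.7   56.13]
(-64, -70) [674.29 -21.48]
(-4, 85) [519.61  39.34]
turn x per row -3.9109124936211055 70.3964248851799
[0.1, 35.1, -27.1]
[0.1, 36.9, -24.6]
[0.1, 38.4, -22.1]
[0.0, 39.9, -19.4]
[0.0, 41.1, -16.6]
[0.0, 42.1, -13.8]
[0.0, 43.0, -10.9]
[0.0, 43.6, -7.9]
[0.0, 44.1, -4.9]
[0.0, 44.3, -1.9]
[-0.0, 44.3, 1.1]
[-0.0, 44.1, 4.1]
[-0.0, 43.7, 7.1]
[-0.0, 43.2, 10.1]
[-0.0, 42.4, 13.0]
[-0.0, 41.4, 15.9]
[-0.0, 40.2, 18.7]
[-0.0, 38.8, 21.4]
```

```bash
python3 -m jog '{"slide":[[0,35,-27],[0,37,-25],[0,38,-22],[0,40,-19],[0,41,-17],[0,42,-14],[0,43,-11],[0,44,-8],[0,44,-5]],"dr":[[-4,0,0],[-4,0,0],[-4,0,0],[-4,0,0],[-4,0,0],[-4,0,0],[-4,0,0],[-4,0,0],[-4,0,0]]}' 0.25 30
python3 -m jog '{"slide":[[0,44,-2],[0,44,1],[0,44,4],[0,44,7],[0,43,10],[0,42,13],[0,41,16],[0,40,19]],"dr":[[-4,0,0],[-4,0,0],[-4,0,0],[-4,0,0],[-4,0,0],[-4,0,0],[-4,0,0],[-3,0,0]]}'
```

```text
clock: 1.23
tcp_pos: [429.8, -267.9, 399.2]
orientation: [3.072, 1.561, 2.477]
force: [0.8, -0.7, -0.4]
grip_width: 64.1
clock: 2.22
tcp_pos: [614.6, 44.7, 396.2]
orientation: [2.845, 1.555, 2.808]
force: [0.9, -0.5, 0.2]
grip_width: 63.9
```

```bash
cat >> h.py <<'E'
def goto(T,yaw=-0.3,n=1,turn=True):
    """print slide/dr needed to reach T with fingers straight down and jaw axis at yaw deg"""
    from scipy.spatial.transform import Rotation as Ro
    s,R,t=pose();a=np.radians(yaw)
    z=np.array([np.cos(a),np.sin(a),0]);x=np.array([0,0,-1.]);G=np.c_[x,np.cross(z,x),z]
    if not turn:G=R
    print("t",round(s["clock"],2),"tcp",t,"F",s["force"],"w",round(s["grip_width"],1),"jaw",np.degrees(np.arctan2(R[1,2],R[0,2])).round(2),"tilt",R[:2,0])
    print("slide",R.T@(np.array(T)-t),"dr",np.degrees(Ro.from_matrix(R.T@G).as_rotvec()))
E
python3 -c "
from h import *
goto([649.7,55.6,396])
c=camera('top')['image'];cv2.imwrite('pics/t1.png',c[:,:,::-1])"
```

```text
t 2.23 tcp [614.65  44.7  396.15] F [ 0.92 -0.46  0.18] w 63.9 jaw -2.11 tilt [-0.01  0.01]
slide [-0.3  12.18 34.62] dr [-1.81 -0.84 -0.27]
```

View pics/t1.png

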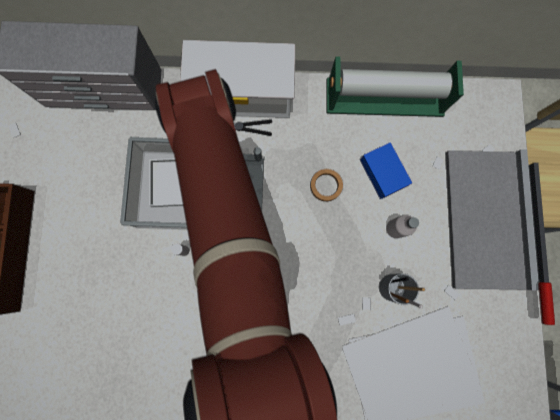

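The arm hides the catches in the top view, so I'll use the side view from here.

```bash
python3 -m jog '{"slide":[[0,6,17],[0,6,18],[0,0,0]],"dr":[[-1,-0.5,0],[-1,-0.4,0],[0,0,0]]}'
python3 -c "
from h import *
goto([649.7,55.6,340])"
```

```text
clock: 2.65
tcp_pos: [651.7, 66.2, 393.7]
orientation: [1.534, 1.557, 1.547]
force: [0.2, 0.2, -0.8]
grip_width: 63.7
t 2.65 tcp [651.72  66.22 393.75] F [ 0.18  0.21 -0.81] w 63.7 jaw 0.75 tilt [0.   0.01]
slide [ 53.59 -11.34  -2.19] dr [ 1.05  0.02 -0.8 ]
```

```bash
python3 -m jog '{"slide":[[20,-5,-1],[20,-5,-1],[14,0,0],[0,0,0]],"dr":[[0.5,0,-0.4],[0.5,0,-0.4],[0,0,0],[0,0,0]]}'
python3 -c "
from h import *
goto([649.7,55.6,298])
c=camera('side')['image'];cv2.imwrite('pics/s2.png',cv2.resize(c[160:300,140:320,::-1],None,fx=4,fy=4,interpolation=2))"
```

```text
clock: 3.15
tcp_pos: [647.3, 54.4, 337.6]
orientation: [-2.628, 1.566, -2.635]
force: [-0.2, 0.2, -0.4]
grip_width: 64.1
t 3.15 tcp [647.32  54.43 337.61] F [-0.16  0.15 -0.37] w 64.1 jaw -0.43 tilt [-0. -0.]
slide [39.6   1.28  2.52] dr [-0.13 -0.22  0.12]
```

View pics/s2.png

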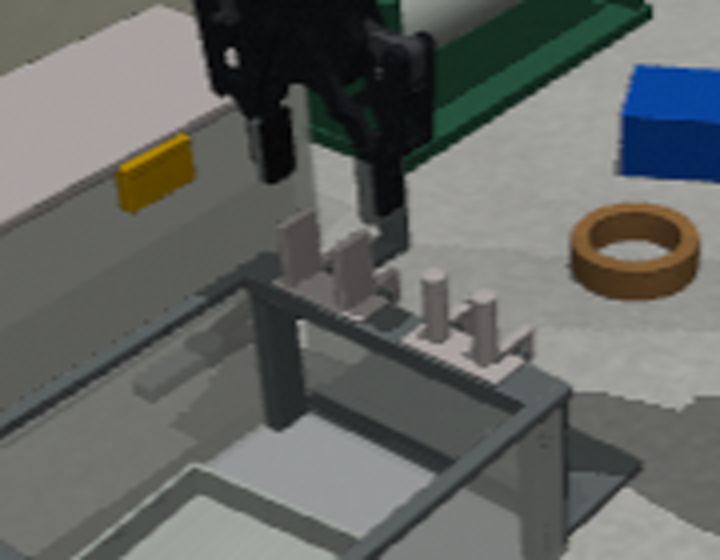

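```bash
python3 -c "
from h import *
for z in (165,170,175): print(plane('side',(140+275/4,160+182/4),z),plane('side',(140+380/4,160+220/4),z))
for p in ((300,217),(356,238)): print(plane('side',(140+p[0]/4,160+p[1]/4),152))"
```

```text
[683.47  54.52 165.  ] [613.96  51.87 165.  ]
[677.05  60.38 170.  ] [608.31  57.76 170.  ]
[670.63  66.24 175.  ] [602.65  63.65 175.  ]
[664.54  57.71 152.  ]
[627.22  56.44 152.  ]
```

The tips straddle the flat buttons in the picture, at about (275,182) and (380,220) in the crop. Next I'll descend and squeeze.

```bash
python3 -m jog '{"slide":[[14,1,1],[14,0,1],[12,0,0],[0,0,0]],"dr":[[0,0,0],[0,0,0],[0,0,0],[0,0,0]]}'
python3 -c "
from h import *
goto([649.7,55.6,298])
c=camera('side')['image'];cv2.imwrite('pics/s3.png',cv2.resize(c[160:300,140:320,::-1],None,fx=4,fy=4,interpolation=2))"
```

```text
clock: 3.7
tcp_pos: [650.0, 56.0, 296.8]
orientation: [-1.733, 1.57, -1.74]
force: [-0.2, 0.7, -0.2]
grip_width: 63.9
t 3.7 tcp [649.97  56.   296.83] F [-0.18  0.73 -0.17] w 63.9 jaw -0.41 tilt [-0. -0.]
slide [-1.17 -0.41 -0.27] dr [-0.11 -0.01  0.07]
```

View pics/s3.png

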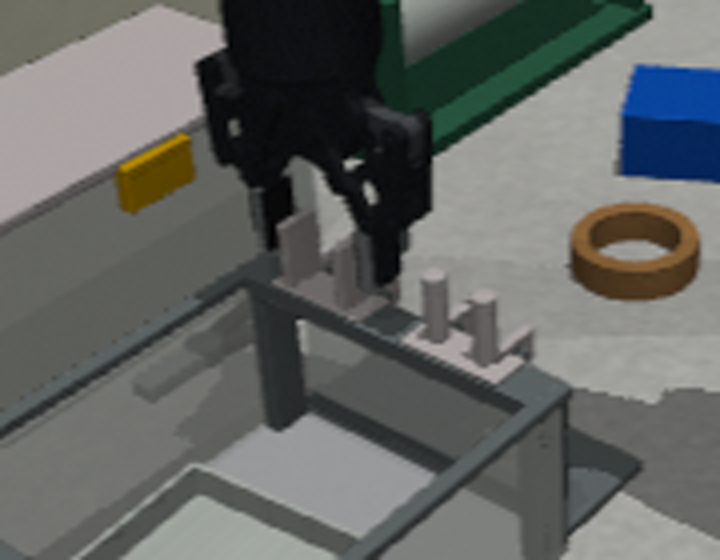

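The fingers sit outside both flat buttons, so I'll squeeze.

```bash
python3 -m jog '{"slide":[[0,0,0],[0,0,0],[0,0,0],[0,0,0],[0,0,0],[0,0,0],[0,0,0],[0,0,0]],"dr":[[0,0,0],[0,0,0],[0,0,0],[0,0,0],[0,0,0],[0,0,0],[0,0,0],[0,0,0]]}' 1 40
python3 -c "
from h import *
goto([649.7,55.6,298])
c=camera('side')['image'];cv2.imwrite('pics/s4.png',cv2.resize(c[160:300,140:320,::-1],None,fx=4,fy=4,interpolation=2))"
```

```text
clock: 4.75
tcp_pos: [650.6, 56.2, 300.0]
orientation: [-0.088, 1.567, -0.097]
force: [-0.8, 0.6, 2.6]
grip_width: 25.7
t 4.75 tcp [650.58  56.19 299.98] F [-0.83  0.63  2.59] w 25.7 jaw -0.52 tilt [ 0. -0.]
slide [ 1.98 -0.6  -0.88] dr [-0.22  0.22  0.02]
```

View pics/s4.png

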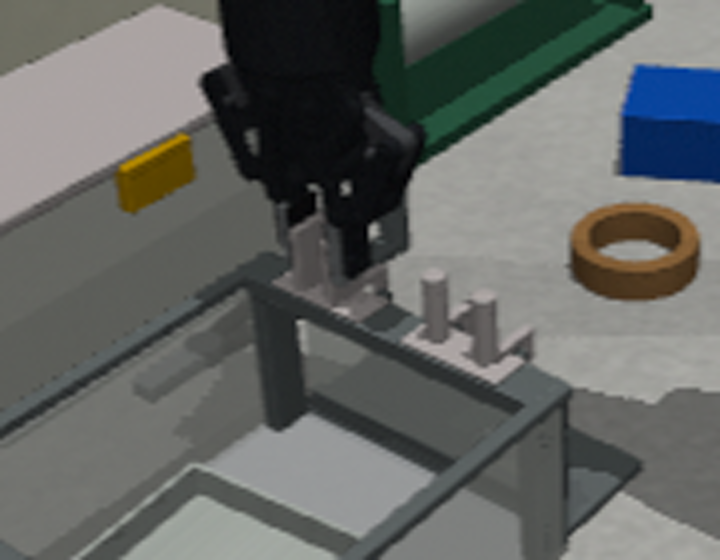

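The grip stopped at 25.7 mm, so both buttons are home. I'll release and lift, then check.

```bash
python3 -m jog '{"slide":[[0,0,0],[0,0,0],[0,0,0],[0,0,0],[-15,0,0],[-15,0,0],[-15,0,0],[0,0,0]],"dr":[[0,0,0],[0,0,0],[0,0,0],[0,0,0],[0,0,0],[0,0,0],[0,0,0],[0,0,0]]}' 0.25
python3 -c "
from h import *
goto([559.7,56.1,342])
c=camera('side')['image'];cv2.imwrite('pics/s5.png',cv2.resize(c[160:300,140:320,::-1],None,fx=4,fy=4,interpolation=2))"
```

```text
clock: 5.8
tcp_pos: [651.1, 56.5, 349.8]
orientation: [0.039, 1.562, 0.032]
force: [-0.1, -0.2, -0.1]
grip_width: 64.1
t 5.8 tcp [651.1   56.51 349.76] F [-0.1  -0.21 -0.05] w 64.1 jaw -0.43 tilt [0.01 0.  ]
slide [  6.96  -1.11 -91.46] dr [-0.13  0.5  -0.02]
```

View pics/s5.png

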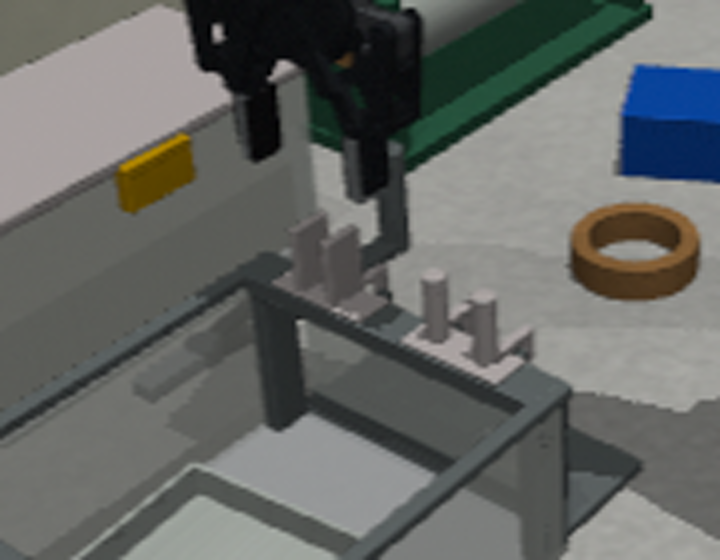

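```bash
python3 -c "
from h import *
for p in ((311,218),(344,233)): print(plane('side',(140+p[0]/4,160+p[1]/4),152))"
python3 -m jog '{"slide":[[0,0,-30],[0,0,-30],[0,-1,-30],[0,0,0],[0,0,0]],"dr":[[0,0.4,0],[0,0,0],[0,0,0],[0,0,0],[0,0,0]]}'
python3 -c "
from h import *
goto([559.7,56.1,298])"
```

```text
[659.19  55.22 152.  ]
[635.41  56.36 152.  ]
clock: 6.48
tcp_pos: [557.9, 55.5, 346.5]
orientation: [-2.916, 1.567, -2.924]
force: [0.9, 0.2, 0.6]
grip_width: 64.4
t 6.47 tcp [557.91  55.55 346.48] F [0.94 0.17 0.61] w 64.4 jaw -0.46 tilt [-0. -0.]
slide [48.47  0.6   1.96] dr [-0.16 -0.21  0.05]
```

```bash
python3 -m jog '{"slide":[[16,0,1],[16,0,1],[15,0,0],[0,0,0]],"dr":[[0,0,0],[0,0,0],[0,0,0],[0,0,0]]}'
python3 -c "
from h import *
goto([559.7,56.1,298])
c=camera('side')['image'];cv2.imwrite('pics/s6.png',cv2.resize(c[160:300,140:320,::-1],None,fx=4,fy=4,interpolation=2))"
```

```text
clock: 6.98
tcp_pos: [561.3, 55.2, 294.1]
orientation: [-3.036, 1.565, -3.045]
force: [-0.6, -0.5, 1.1]
grip_width: 64.3
t 6.97 tcp [561.26  55.17 294.11] F [-0.63 -0.48  1.11] w 64.3 jaw -0.52 tilt [-0.01 -0.  ]
slide [-3.88  0.91 -1.59] dr [-0.22 -0.33  0.03]
```

View pics/s6.png

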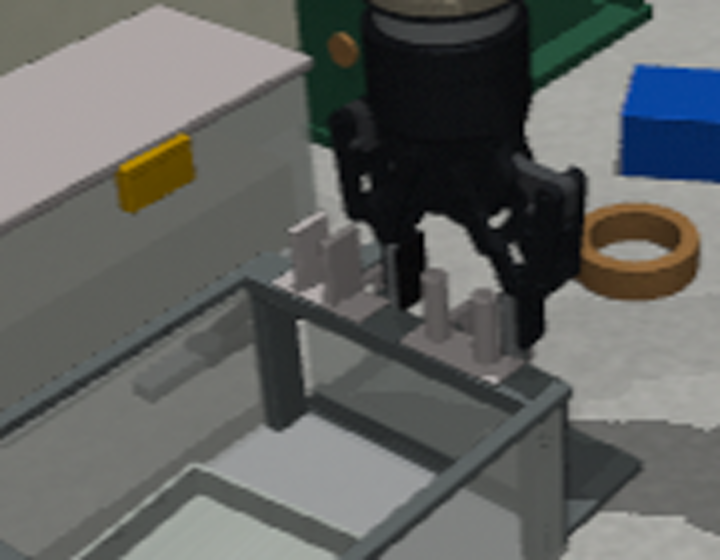

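```bash
python3 -m jog '{"slide":[[-3,1,-1.5],[0,0,0],[0,0,0],[0,0,0],[0,0,0],[0,0,0],[0,0,0],[0,0,0]],"dr":[[0,0,0],[0,0,0],[0,0,0],[0,0,0],[0,0,0],[0,0,0],[0,0,0],[0,0,0]]}' 1 40
python3 -c "
from h import *
goto([559.7,56.1,298])
c=camera('side')['image'];cv2.imwrite('pics/s7.png',cv2.resize(c[160:300,140:320,::-1],None,fx=4,fy=4,interpolation=2))"
```

```text
clock: 8.02
tcp_pos: [561.0, 56.5, 300.4]
orientation: [0.239, 1.569, 0.23]
force: [0.5, -0.5, -1.0]
grip_width: 24.6
t 8.03 tcp [560.96  56.5  300.41] F [ 0.46 -0.46 -1.  ] w 24.6 jaw -0.54 tilt [0. 0.]
slide [ 2.41 -0.42 -1.26] dr [-0.24  0.09 -0.02]
```

View pics/s7.png

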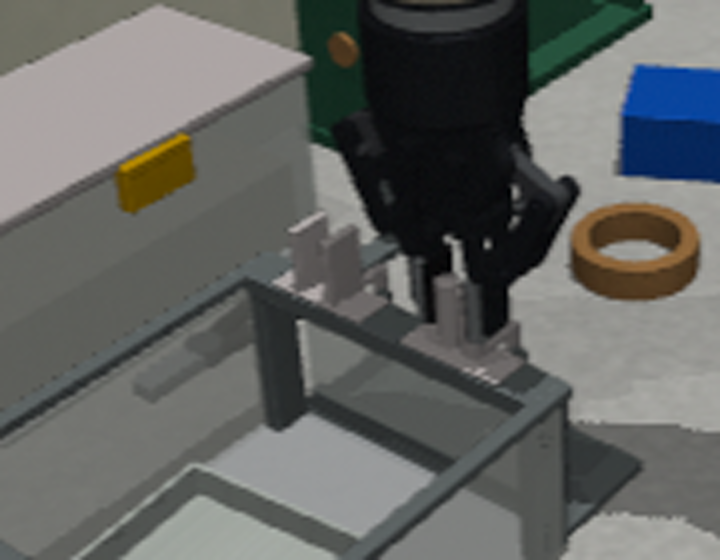

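```bash
python3 -m jog '{"slide":[[0,0,0],[0,0,0],[0,0,0],[0,0,0],[-17,0,0],[-18,0,0],[-18,0,0],[0,0,0]],"dr":[[0,0,0],[0,0,0],[0,0,0],[0,0,0],[0,0,0],[0,0,0],[0,0,0],[0,0,0]]}' 0.25
python3 -c "
from h import *
goto([674.5,-21.5,355])
c=camera('side')['image'];cv2.imwrite('pics/s8.png',cv2.resize(c[160:300,140:320,::-1],None,fx=4,fy=4,interpolation=2))"
```

```text
clock: 9.07
tcp_pos: [560.9, 57.1, 358.5]
orientation: [0.33, 1.567, 0.321]
force: [0.5, -0.0, -1.0]
grip_width: 64.2
t 9.07 tcp [560.87  57.13 358.47] F [ 0.54 -0.04 -0.96] w 64.2 jaw -0.51 tilt [0. 0.]
slide [  3.77 -77.63 114.31] dr [-0.21  0.2  -0.07]
```

View pics/s8.png

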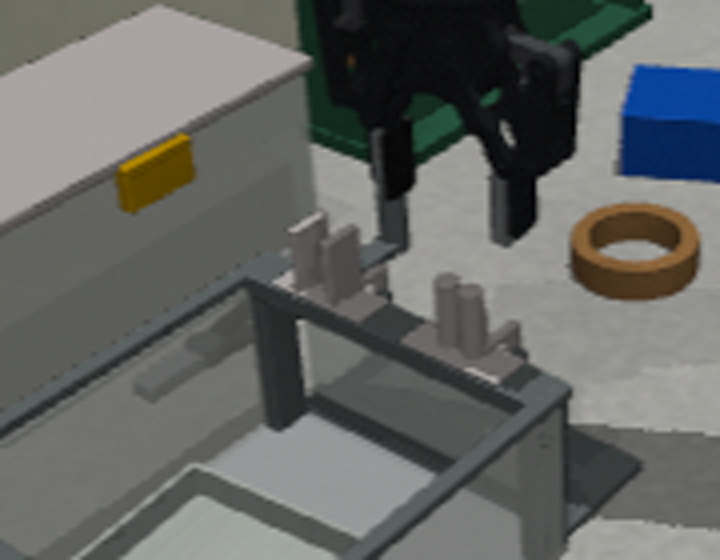

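Both posts are in, closed up at about (447,280) and (470,290). On to the peg.

```bash
python3 -m jog '{"slide":[[0,-19,28],[0,-19,28],[0,-19,28],[0,-19,28],[0,0,0],[0,0,0]],"dr":[[0,0,0],[0,0,0],[0,0,0],[0,0,0],[0,0,0],[0,0,0]]}'
python3 -c "
from h import *
goto([674.5,-21.5,288])
c=camera('side')['image'];cv2.imwrite('pics/s9.png',cv2.resize(c[120:280,140:340,::-1],None,fx=4,fy=4,interpolation=2))"
```

```text
clock: 9.88
tcp_pos: [672.9, -20.8, 353.1]
orientation: [3.025, 1.563, 3.02]
force: [1.1, 0.6, -0.9]
grip_width: 63.9
t 9.88 tcp [672.87 -20.81 353.13] F [ 1.13  0.62 -0.89] w 63.9 jaw -0.3 tilt [-0.01  0.  ]
slide [65.11 -0.75  2.16] dr [ 0.   -0.46 -0.05]
```

View pics/s9.png

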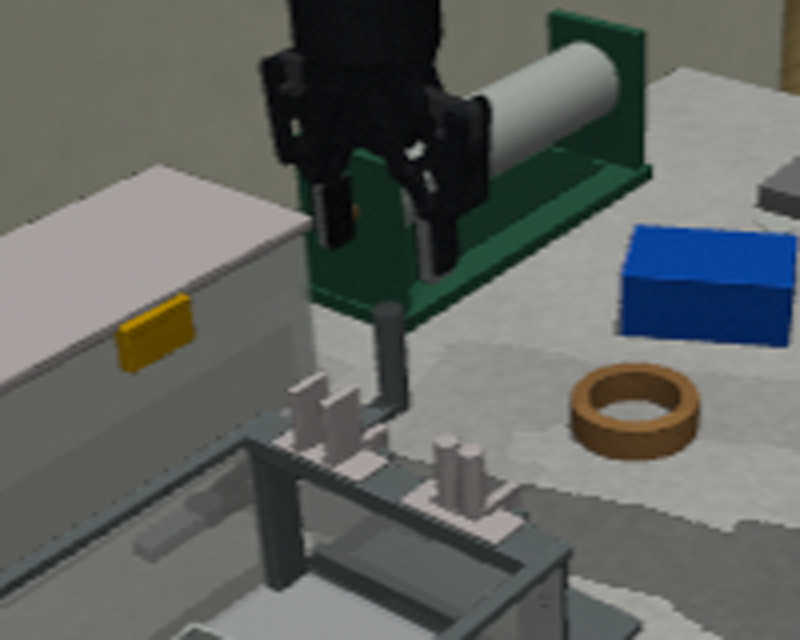

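```bash
python3 -m jog '{"slide":[[22,0,1],[22,-1,1],[21,0,0],[0,0,0],[0,0,0]],"dr":[[0,-0.4,0],[0,0,0],[0,0,0],[0,0,0],[0,0,0]]}'
python3 -c "
from h import *
goto([674.5,-21.5,288])
c=camera('side')['image'];cv2.imwrite('pics/s10.png',cv2.resize(c[120:280,140:340,::-1],None,fx=4,fy=4,interpolation=2))"
```

```text
clock: 10.55
tcp_pos: [671.9, -17.2, 289.0]
orientation: [1.914, 1.569, 1.916]
force: [0.9, 1.2, -0.4]
grip_width: 64.1
t 10.55 tcp [671.92 -17.19 288.96] F [ 0.9   1.19 -0.4 ] w 64.1 jaw 0.11 tilt [-0.  0.]
slide [ 0.95 -4.32  2.57] dr [ 0.41 -0.04 -0.12]
```

View pics/s10.png

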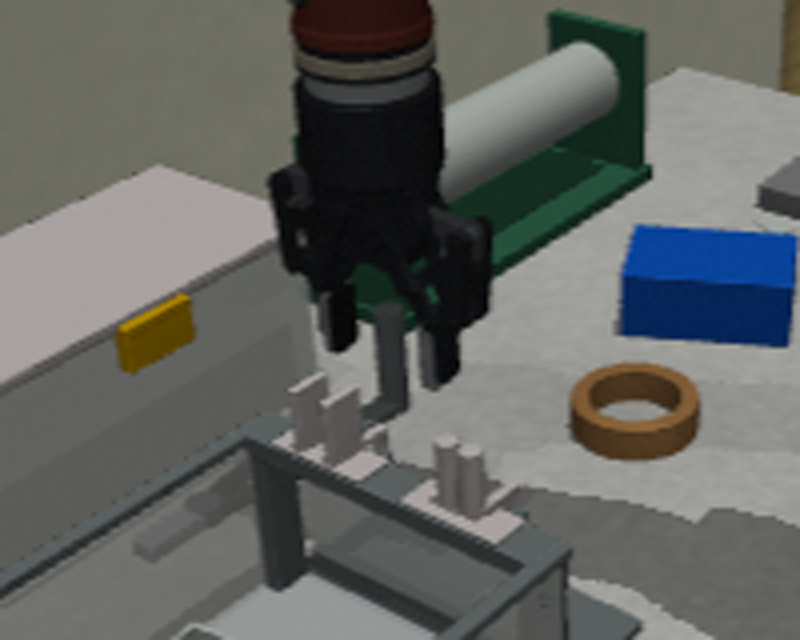

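```bash
python3 -m jog '{"slide":[[0,-4,2.5],[0,0,0],[0,0,0]],"dr":[[0,0,0],[0,0,0],[0,0,0]]}'
python3 -c "
from h import *
goto([674.5,-21.5,288])"
```

```text
clock: 10.98
tcp_pos: [675.0, -21.5, 291.2]
orientation: [0.632, 1.567, 0.633]
force: [0.6, -0.3, -0.2]
grip_width: 64.3
t 10.97 tcp [674.99 -21.47 291.19] F [ 0.58 -0.34 -0.23] w 64.3 jaw 0.09 tilt [0. 0.]
slide [ 3.19 -0.03 -0.5 ] dr [ 0.39  0.16 -0.12]
```

```bash
python3 -m jog '{"slide":[[2,0,0],[0,0,0],[0,0,0],[0,0,0],[0,0,0],[0,0,0],[0,0,0],[0,0,0]],"dr":[[0,0,0],[0,0,0],[0,0,0],[0,0,0],[0,0,0],[0,0,0],[0,0,0],[0,0,0]]}' 1 60
python3 -c "
from h import *
goto([674.5,-21.5,288])
c=camera('side')['image'];cv2.imwrite('pics/s11.png',cv2.resize(c[120:280,140:340,::-1],None,fx=4,fy=4,interpolation=2))
# arc plan
h=np.array([519.6,39.3]);s,R,t=pose();
p=t[:2]-h;print('r',np.hypot(*p),np.degrees(np.arctan2(p[1],p[0])))
for th in (0,5,10,30,60,86):
  a=np.radians(-th);M=np.array([[np.cos(a),-np.sin(a)],[np.sin(a),np.cos(a)]]);print(th,h+M@p)
a=np.radians(-5);M=np.array([[np.cos(a),-np.sin(a)],[np.sin(a),np.cos(a)]])
d=np.r_[M@p-p,0];print('5deg step tool',R.T@d)
"
```

```text
clock: 11.98
tcp_pos: [674.8, -21.4, 289.4]
orientation: [0.779, 1.568, 0.78]
force: [-0.6, -0.5, 1.6]
grip_width: 16.3
t 11.97 tcp [674.81 -21.42 289.43] F [-0.63 -0.54  1.62] w 16.3 jaw 0.07 tilt [0. 0.]
slide [ 1.43 -0.08 -0.31] dr [ 0.37  0.12 -0.12]
r 166.6798959269832 -21.37420198258575
0 [674.82 -21.45]
5 [668.93 -34.74]
10 [661.91 -47.48]
30 [623.65 -90.92]
60 [ 544.6  -125.49]
86 [ 469.83 -119.78]
5deg step tool [ -0.04 -13.29  -5.9 ]
```

View pics/s11.png

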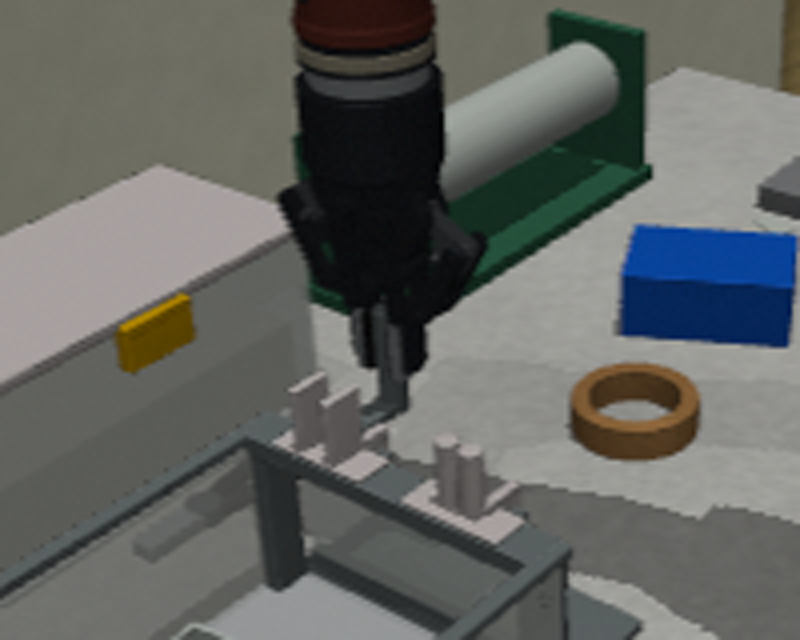

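The peg is gripped. I'll test the first few degrees of swing.

```bash
python3 -m jog '{"slide":[[0,-8,-3.3],[0,-8,-3.3],[0,-8,-3.3],[0,0,0]],"dr":[[3,0,0],[3,0,0],[3,0,0],[0,0,0]]}'
cat >> h.py <<'E'
def arc():
    h=np.array([519.6,39.3]);s,R,t=pose();p=t[:2]-h
    print("gate deg",-21.4-np.degrees(np.arctan2(p[1],p[0])),"r",np.hypot(*p));goto([t[0],t[1],289.5])
    ang=np.degrees(np.arctan2(R[1,2],R[0,2]))
    u=np.degrees(np.arctan2(p[1],p[0]))
    for st in (3,5):
        a=np.radians(u-st);d=np.r_[h+166.7*np.array([np.cos(a),np.sin(a)])-t[:2],289.5-t[2]];print(st,R.T@d)
E
python3 -c "
from h import *
arc()"
```

```text
clock: 12.52
tcp_pos: [662.6, -46.2, 289.4]
orientation: [1.15, 1.567, 0.983]
force: [0.4, 0.7, 0.5]
grip_width: 17.1
gate deg 9.467358152722628 r 166.5816388254538
t 12.53 tcp [662.59 -46.17 289.44] F [0.39 0.67 0.52] w 17.1 jaw -9.54 tilt [0. 0.]
slide [-0.06  0.    0.  ] dr [-9.24  0.09 -0.17]
3 [-0.09 -8.09 -3.28]
5 [ -0.11 -13.35  -5.76]
```

Gate freed (past 0.03 rad) with low force. Continuing over the detent.

```bash
python3 -m jog '{"slide":[[0,-8,-3.3],[0,-8,-3.3],[0,-8,-3.3],[0,-8,-3.3],[0,-8,-3.3],[0,-8,-3.3],[0,0,0]],"dr":[[3,0,0],[3,0,0],[3,0,0],[3,0,0],[3,0,0],[3,0,0],[0,0,0]]}'
python3 -c "
from h import *
arc()"
```

```text
clock: 13.4
tcp_pos: [627.2, -87.4, 289.4]
orientation: [1.479, 1.566, 0.979]
force: [-3.0, 0.3, 1.6]
grip_width: 16.6
gate deg 28.273265289440545 r 166.19804535406527
t 13.4 tcp [627.15 -87.4  289.43] F [-2.95  0.31  1.61] w 16.6 jaw -28.63 tilt [0. 0.]
slide [-0.07  0.    0.  ] dr [-28.33   0.08  -0.24]
3 [-0.11 -8.24 -2.88]
5 [ -0.13 -13.51  -5.34]
```

```bash
python3 -m jog '{"slide":[[0,-8.2,-2.9],[0,-8.2,-3.1],[0,-8.2,-3.1],[0,-8.2,-3.1],[0,-8.2,-3.1],[0,-8.2,-3.1],[0,0,0]],"dr":[[3,0,0],[3,0,0],[3,0,0],[3,0,0],[3,0,0],[3,0,0],[0,0,0]]}'
python3 -c "
from h import *
arc()
c=camera('side')['image'];cv2.imwrite('pics/s12.png',cv2.resize(c[120:300,140:340,::-1],None,fx=3,fy=3,interpolation=2))"
```

```text
clock: 14.28
tcp_pos: [579.8, -115.7, 289.4]
orientation: [2.077, 1.564, 1.242]
force: [0.3, 3.1, -0.3]
grip_width: 16.5
gate deg 47.37295952419618 r 166.3249747644168
t 14.28 tcp [ 579.82 -115.74  289.37] F [ 0.31  3.1  -0.33] w 16.5 jaw -47.81 tilt [0.   0.01]
slide [-0.13  0.   -0.  ] dr [-47.51  -0.04  -0.4 ]
3 [-0.17 -8.2  -2.99]
5 [ -0.19 -13.47  -5.44]
```

View pics/s12.png

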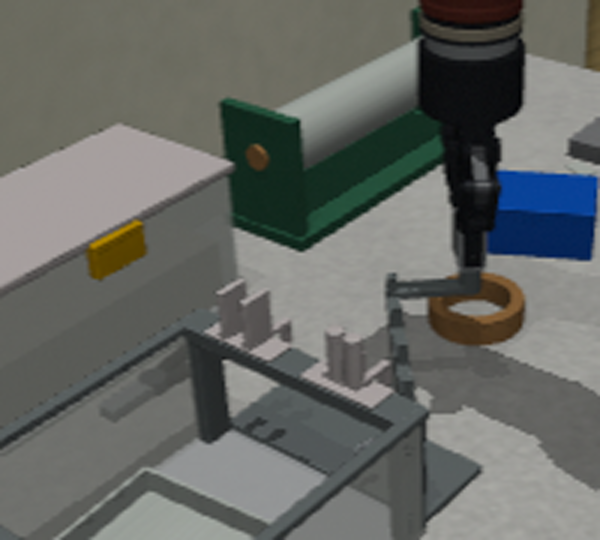

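It's past the detent with the peg still held, so I'll carry on.

```bash
python3 -m jog '{"slide":[[0,-8.2,-3],[0,-8.2,-3.1],[0,-8.2,-3.1],[0,-8.2,-3.1],[0,-8.2,-3.1],[0,-8.2,-3.1],[0,-8.2,-3.1],[0,-8.2,-3.1],[0,0,0]],"dr":[[3,0,0.4],[3,0,0],[3,0,0],[3,0,0],[3,0,0],[3,0,0],[3,0,0],[3,0,0],[0,0,0]]}'
python3 -c "
from h import *
arc()"
```

```text
clock: 15.45
tcp_pos: [508.0, -127.1, 289.3]
orientation: [2.108, 1.554, 0.832]
force: [0.3, 3.9, 0.9]
grip_width: 16.7
gate deg 72.57877814970627 r 166.8463546476403
t 15.45 tcp [ 508.02 -127.14  289.29] F [0.34 3.94 0.92] w 16.7 jaw -73.1 tilt [0.01 0.01]
slide [-0.21  0.   -0.  ] dr [-72.8   0.1  -1. ]
3 [-0.3  -8.01 -3.46]
5 [ -0.35 -13.29  -5.91]
```

```bash
python3 -m jog '{"slide":[[0,-8,-3.4],[0,-8.1,-3.3],[0,-8.1,-3.3],[0,-8.1,-3.3],[0,-8.1,-3.3],[0,0,0],[0,0,0],[0,0,0]],"dr":[[3,0,0.3],[3,0,0.2],[3,0,0],[3,0,0],[3,0,0],[0,0,0],[0,0,0],[0,0,0]]}'
python3 -c "
from h import *
arc();print(robot.get_state()['joint_pos'],robot.get_state()['qd'])
for n in('side','top'):
  c=camera(n)['image'];cv2.imwrite(f'pics/{n}13.png',c[:,:,::-1])"
```

```text
clock: 16.45
tcp_pos: [469.2, -120.5, 289.4]
orientation: [1.84, 1.533, 0.282]
force: [3.0, 2.7, -0.3]
grip_width: 16.6
gate deg 86.10192298587606 r 167.58519936512982
t 16.45 tcp [ 469.2  -120.53  289.38] F [ 2.96  2.7  -0.32] w 16.6 jaw -89.23 tilt [0.04 0.01]
slide [-0.12  0.   -0.  ] dr [-88.93   1.17  -2.11]
3 [-0.37 -7.93 -3.79]
5 [ -0.55 -13.31  -6.  ]
[ 0.19  0.52  0.03  2.04 -0.07  0.55 -1.28] [ 0.    0.   -0.   -0.01  0.   -0.    0.  ]
```

View pics/side13.png

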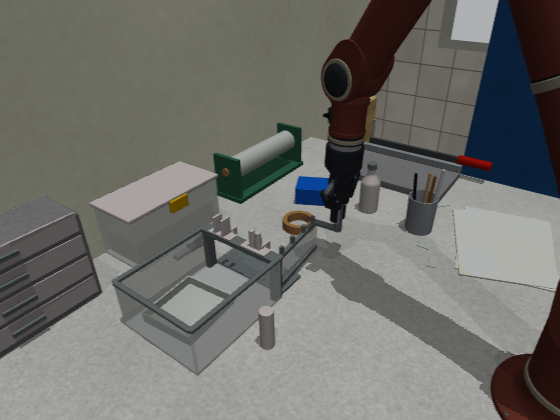

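View pics/top13.png

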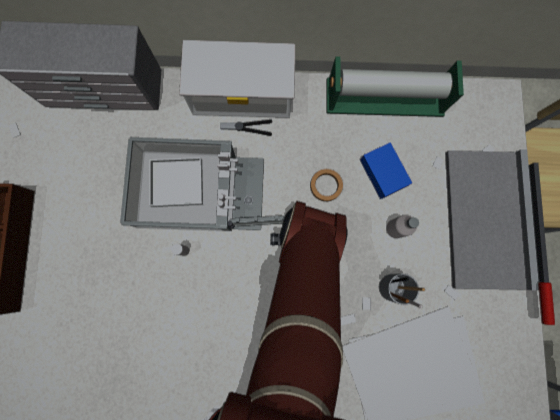

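```bash
python3 -c "
from h import *
h=np.array([519.6,39.3])
s,R,t=pose();g=t+R[:,0]*155;p=g[:2]-h;print('peg',g,'gate',-21.4-np.degrees(np.arctan2(p[1],p[0])),np.hypot(*p))
for G in (87,89):
  a=np.radians(-21.4-G);T=h+166.5*np.array([np.cos(a),np.sin(a)]);print(G);goto([*T,289.4],-G-.3)
"
```

```text
peg [ 474.8  -118.88  134.5 ] gate 84.41213060700827 164.40335451594854
87
t 16.55 tcp [ 469.13 -120.53  289.39] F [ 2.95  3.8  -1.97] w 16.6 jaw -89.25 tilt [0.04 0.01]
slide [-0.07 -2.06 -1.87] dr [-1.96 -0.55 -2.11]
89
t 16.55 tcp [ 469.13 -120.53  289.39] F [ 2.95  3.8  -1.97] w 16.6 jaw -89.25 tilt [0.04 0.01]
slide [-0.25 -7.52 -3.87] dr [ 0.04 -0.58 -2.1 ]
```

```bash
python3 -m jog '{"slide":[[0,-3,-2],[0,-3,-1],[0,-3,-1],[0,0,0],[0,0,0]],"dr":[[0,-0.3,-1],[0,-0.3,-1],[0,0,-0.5],[0,0,0],[0,0,0]]}'
python3 -c "
from h import *
h=np.array([519.6,39.3])
s,R,t=pose();g=t+R[:,0]*155;p=g[:2]-h;print('peg',g,'gate',-21.4-np.degrees(np.arctan2(p[1],p[0])),np.hypot(*p),s['joint_pos'])
G=89
a=np.radians(-21.4-G);T=h+166.5*np.array([np.cos(a),np.sin(a)]);goto([*T,289.4],-G-.3)
"
```

```text
clock: 17.18
tcp_pos: [464.2, -116.0, 289.4]
orientation: [1.638, 1.563, 0.074]
force: [1.9, 2.9, -2.5]
grip_width: 16.6
peg [ 465.38 -115.95  134.41] gate 87.85084506833098 164.44562994251532 [ 0.16  0.52  0.05  2.04 -0.05  0.57 -1.31]
t 17.18 tcp [ 464.16 -116.04  289.4 ] F [ 1.88  2.89 -2.45] w 16.6 jaw -89.61 tilt [0.01 0.  ]
slide [-0.02 -2.61  0.7 ] dr [-0.31 -0.03 -0.45]
```

```bash
python3 -m jog '{"slide":[[0,0,0],[0,0,0],[0,0,0],[0,0,0]],"dr":[[0,0,0],[0,0,0],[0,0,0],[0,0,0]]}'
python3 -c "
from h import *
for n,(y,x) in dict(side=(170,190),top=(130,200)).items():
  c=camera(n)['image'];cv2.imwrite(f'pics/{n}14.png',cv2.resize(c[y:y+130,x:x+170,::-1],None,fx=4,fy=4,interpolation=2))
s=robot.get_state();print(s['clock'],s['tcp_pos'],s['qd'],s['force'],s['grip_width'])"
```

```text
clock: 17.68
tcp_pos: [464.2, -116.1, 289.4]
orientation: [1.648, 1.563, 0.084]
force: [2.6, 3.0, -3.7]
grip_width: 16.5
17.775 [ 464.16 -116.09  289.39] [-0.  0. -0. -0. -0. -0.  0.] [ 3.15  3.47 -2.92] 16.406467661922733
```

View pics/side14.png

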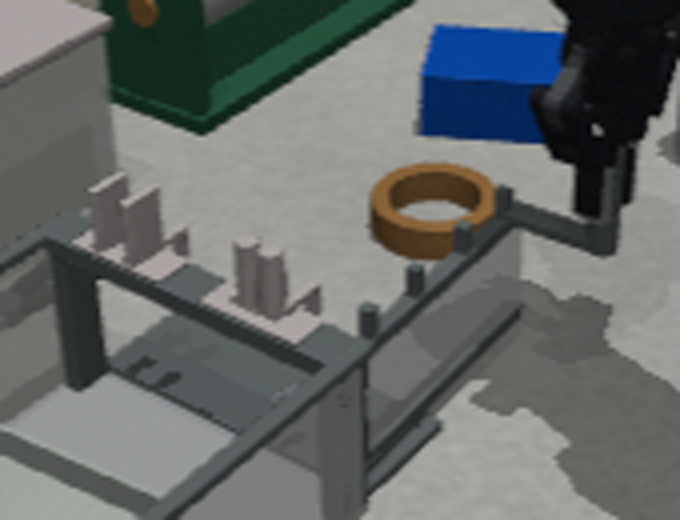

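View pics/top14.png

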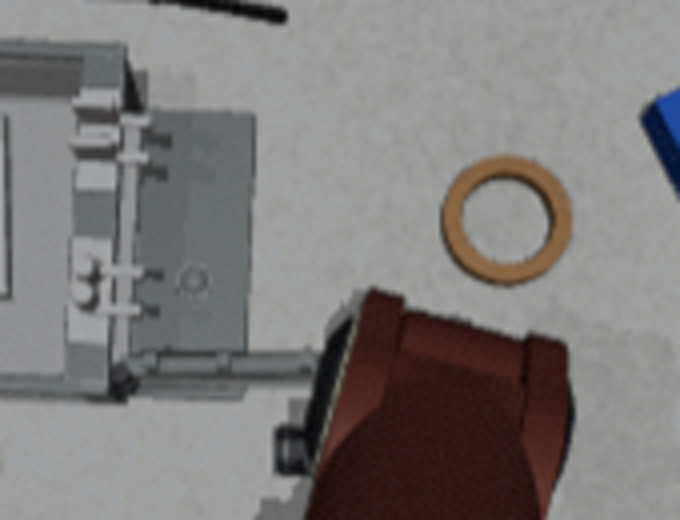

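The gate stands perpendicular to the front, the peg is in the grip, all four buttons are in, and nothing is moving. Handing in.

```bash
python3 -c "
from cell import order
print(order.finish_job())"
```

```text
the job is handed in; nothing more can be done
None
```

I squeezed the flat-button catch first and then the round-post catch. I then took the gate by its peg, swung it past the detent ball, and handed the job in while still holding it open. The clock was at about 17.8 s of the 48 s allowed.

- **Catches:** The grip stopped at 25.7 mm on the flat buttons and 24.6 mm on the posts. It reads about 1.7 mm low on the 18 mm peg, so both catches were at or near the 28 mm "fully in" width. By eye, the flat buttons closed about 13.5 mm in the picture instead of the expected 16 mm. I put that down to pixel reading, because the grip width agreed and the gate came free.
- **Gate:** From the arm pose it is open about 88° (1.53 rad), and the top view shows it perpendicular to the tote's front. The peg worked out to be 164.4 mm from the hinge instead of 166 mm, a small disagreement.
- **At hand-in:** The joints were still, the peg was held at 16.4 mm with the grip set to 60 N, and the force on the tool was about 5 N. The other things on the table looked unmoved in the last full pictures, taken just before a final swing of about 4°.

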